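# Index the sample carousel and hold the probe through guide and lid

## Robot

A 6-joint arm with a two-finger parallel gripper is mounted at the origin on the work surface. World frame = base frame: x ahead of the robot, y to its left, z up, the work surface at z = 0. Lengths are in m, angles in rad, forces in N, time in s.
With the tool pointing down it reaches from about 0.275 to 0.825 m from the base axis. Payload 4.9 kg.
Tool frame: the origin (TCP) lies midway between the tips of the shut fingers; the grasp point (between the pads) lies 19 mm behind it (grip_point_offset is the distance from the TCP to the grasp point, in m); z points along the fingers, x is the direction in which the jaws open and shut, and the axes are right-handed (so a half turn about z gives the same grasp; the last joint's range is limited). The gripper opens to 85 mm and grips with 20 to 120 N. Pads are 22 mm wide; open, the fingers measure 114 mm over their backs; the gripper's body (76 mm by 85 mm) begins 54 mm behind the grasp point. The pads swing forward as they close: fully open they stand 13 mm farther back than shut.
Start: joints at [1.043, 0.326, -0.193, 1.052, 0, 1.437], TCP at [0.211, 0.508, 0.231] pointing down, gripper open.
Joint ranges: [-2.65, 2.65], [-0.97, 1.79], [-1.3, 1.35], [-1.93, 2.1], [-1.47, 1.37], [-3.14, 3.14]. Speed limits (rad/s): [2.57, 2.57, 3.14, 3.14, 3.14, 3.14].

## Interface

Orientations are given as a rotation vector (axis times angle).
In Python, from cell import * gives the robot as it stands. Calls block until the motion is done:
- movep(position, orientation): joint-space move of the TCP to a pose.
- move_l(position, velocity=0.15, rot=None, until_force=None): straight line of the TCP; rot=None keeps the orientation; velocity is the mean speed in m/s. With until_force (N) it stops when the force on the tool has changed by that much, and returns True; else False.
- set_joints(angles): joint-space move.
- let_go() and grab(newtons=None): open the fingers fully, or close them until they stop; newtons is the grip in N (None keeps the last).
- sleep(seconds).
- ik(position, orientation): joint angles nearest the present ones, or None.
- get_state(): the state.
- grab_frame(name): name is "side" or "top"; returns a dict with "img" (420x560x3 uint8, red, green, blue), "fx", "fy", "cx", "cy" (pixels), "k1" (the pictures are not rectified: a ray, as slopes to the right and down, at radius r is drawn at 1 + k1 r^2 times it, then the intrinsics apply), "cam_to_world" (4x4, takes a point from camera to world coordinates). Camera axes: x right, y down, z forward; pixel columns grow to the right and rows downward; lengths in m; the calibration is good to about 2 mm. A picture is of the moment at which its call begins. There is no depth.
A pose or a line that the arm cannot do raises MotionError and nothing moves.
- sign_off(): hands the job in, once; it reports no verdict.
Trained networks look in the newest picture that a camera, given by its name, has taken for a name from the list of things; names that differ only in an ending like _2 or _b are one class to them, and where a whole thing is asked for, a point or a joint stands for the part that bears it (a point fixed in the world has none). Each returns a list of dicts, best first, with "score" (0 to 1); they miss things now and then, are a little off and sometimes report something else, mostly with a low value. They report only what shows in the picture. A call takes as long as a camera call. They do not tell look-alikes from the thing itself.
- spot_in(camera, name): "centre" ([column, row] in pixels, amid what is visible of it).
- silhouettes(camera, name): "mask" (420x560 bool, what is visible of it) and "centre" ([column, row] in pixels, amid what is visible of it).
- tip_of(camera, name): "centre" ([column, row] in pixels: a listed point, or the origin of a listed thing).
The state is a dict: "clock": time; "q": joint angles; "joint_velocities": joint speeds; "tau": joint torques, N m; "position": TCP position; "eef_rot": TCP orientation; "contact_force": force on the tool from outside, world axes, zero at the start; "wrist_torque": the same for the moment, N m; "finger_gap": opening from 0.0 (shut) to 1.0 (fully open).
Only numpy, scipy, OpenCV 4.12 (cv2) and the standard library are available. Lean on these libraries where they do the work, as an engineer would, in place of code of your own. Each camera call takes 0.05 s, during which the arm holds its last target.

## Task

Turn the sample carousel (it has a T-bar grip on top) until the one pot with the bushed (open) lid clicks into place under the guide arm. Then take the thick-shafted probe from the stand, thread it gently down through the bush in the guide arm and on through the bush in that pot's lid until its tip is in the lower half of the pot but clear of the bottom, and finish while still holding it there, upright and still, for the reading. Leave the thermometer and the other vessels alone.

Things in the scene. Friction and masses are not known exactly. Their poses are not given: they have to be found in the camera images.
- carousel: Sample carousel, fixed to the bench: white base 224 mm across, 10 mm thick; tray 194 mm across, top 32 mm above the bench; 16 mm steel column, top 149 mm up, 132 mm from the tray's axis. Origin on the tray's axis at bench height; x points from the axis to the column, z up. From the column an aluminium guide arm reaches back over the tray, its top 155 mm up.
- turntable (a joint): Tray angle about the vertical in rad, anticlockwise from above positive. Turns endlessly; six detented stations pi/3 apart, the bushed pot under the guide at 0 (or whole turns). Starts at -1.4 to -0.5: the short way is anticlockwise. About 0.3 N m moves it out of or into a station; when let go within 0.09 rad it snaps home, at 0.13 to 0.24 rad it is pushed off, farther away light friction keeps it where left.
- knob_grip (a point): Grip centre of the black T-bar on the post in the middle of the tray, on the tray's axis, 180 mm above the bench. The bar is 58 mm long, 16 mm thick, 24 mm high (165 to 189 mm above the bench: carry the probe over it) and turns with the tray; this point's x axis points from the tray's axis to the bushed pot; the bar's length runs along its y axis.
- guide_mouth (a point): Centre of the upper mouth of the bush in the guide arm, 155 mm above the bench and 65 mm from the tray's axis. Vertical bore 14.5 mm wide and 18 mm long, with a lead-in cone 23 mm wide at the mouth, 5 mm deep; the bush is 28 mm across outside.
- pot_mouth (a point): Centre of the mouth of the bush in the bushed pot's lid, 102 mm above the bench, 65 mm from the tray's axis; rides on the tray. Vertical bore 14.5 mm wide, 18 mm long, lead-in cone 21 mm wide, 4 mm deep; neck 25 mm across outside, 10 mm above the lid. The pot is white, 49 mm across; the three other pots have plain closed lids without a neck; two stations are empty.
- pot_floor (a point): Centre of the inside bottom of the bushed pot, 35 mm above the bench, 67 mm below the mouth of its lid bush.
- probe: The probe: straight steel shaft 12 mm thick, 125 mm long, round tip, under a black ribbed round handle 24 mm thick, 50 mm long; about 150 g. Origin at the very tip; z points from tip to handle. Hangs upright in one of the stand's two 16 mm holes, the handle's underside resting on the top plate. Must not be pressed on the carousel with more than 25 N.
- probe_handle (a point): Centre of the probe's handle, on its axis, 150 mm above the tip and 25 mm above the handle's underside.
- shaft_top (a point): Point on the probe's axis at the underside of the handle, 125 mm above the tip.
- stand: White probe stand, fixed to the bench: base plate 100 x 176 mm, two side cheeks, and a top plate 56 x 176 mm whose top is 150 mm above the bench, with two holes 80 mm apart along its y axis (at y = +40 and -40 mm). Origin on the bench under its middle. One hole holds the probe, the other the thermometer.
- thermometer: Bystander: thin glass thermometer, 7 mm thick and 160 mm long, hanging by a grey collar 22 mm wide in the stand's other hole; its top stands 45 mm above the stand's top plate. Origin at its lower tip, z up.
- bottle: Bystander: white bottle with a blue cap, 60 mm wide, 125 mm high. Origin under its centre.
- beaker: Bystander: empty glass beaker, 68 mm wide at the rim, 85 mm high. Origin under its centre.
- jar: Bystander: brown jar with a white cap, 68 mm wide, 75 mm high. Origin under its centre.
Mind the look-alikes: they are no part of the job. Leave any blue or yellow look-alike of the probe alone.

How it is judged:
On the way, in this order (a step that is already met when the one before it is completed fails the run):
1. the bushed pot stands clicked in under the guide arm (its bush within 2.5 mm of the guide's axis, tray still) (horizontal distance between pot_mouth and guide_mouth below 0.0025 m and velocity of joint turntable between -0.05 and 0.05 rad/s), for 0.2 s.
2. the probe's tip has come down through the guide bush (z of probe in the frame of guide_mouth below -0.018 m and horizontal distance between probe and guide_mouth below 0.006 m and horizontal distance between shaft_top and guide_mouth below 0.03 m).
At the end, for the whole second after the job is handed in: Bushed pot seated under the guide (axes within 2.5 mm, tray still). Probe gripped (over 3 N), still, upright (0.06 rad), through both bushes, tip 3 to 36 mm above the pot's bottom, handle over 10 mm above the guide: only the gripper carries it. Bystanders within 30 mm of their starts (all of step 1 and horizontal distance between probe and pot_mouth below 0.006 m and horizontal distance between shaft_top and guide_mouth below 0.006 m and angle between probe's own z axis and vertical below 0.06 rad and z of probe in the frame of pot_floor between 0.003 and 0.036 m and z of shaft_top in the frame of guide_mouth above 0.01 m and contact force between the fingers and probe above 3 N and linear speed of probe below 0.02 m/s and distance of each of bottle, beaker, jar, thermometer from where it was at the start of the episode below 0.03 m); the arm keeps its last pose, push and grip.
It fails at once if the probe is forced against the carousel or its pots with more than 25 N (contact force between probe and carousel above 25 N).
It fails at once if the bottle is shifted by more than 30 mm (distance of bottle from where it was at the start of the episode above 0.03 m).
It fails at once if the beaker is shifted by more than 30 mm (distance of beaker from where it was at the start of the episode above 0.03 m).
It fails at once if the jar is shifted by more than 30 mm (distance of jar from where it was at the start of the episode above 0.03 m).
It fails at once if the thermometer is shifted by more than 30 mm (distance of thermometer from where it was at the start of the episode above 0.03 m).
It also fails if it takes over 61 s, if anything falls off the work surface, if the arm or the gripper's body presses on something with over 40 N, if the wrist force passes 120 N, or if a joint passes its speed limit or range.

## Working session

There is one attempt and no reset: what is moved stays moved. The work goes in short steps, each a Python script; the robot and the scene stay as the last script left them, time stands still between calls to the robot, and variables do not carry over. Pictures are saved under pics/ and viewed, and the job is handed in when it is done.

```bash
ls; mkdir -p pics
python3 - <<'E'
from cell import *
import cv2,numpy as np
for n in("side","top"):
    f=grab_frame(n); cv2.imwrite(f"pics/{n}0.png",f["img"][:,:,::-1])
    print(n,f["fx"],f["fy"],f["cx"],f["cy"],f["k1"]);print(np.round(f["cam_to_world"],4))
    for t in("carousel","knob_grip","guide_mouth","pot_mouth","probe","probe_handle","shaft_top","stand","thermometer","bottle","beaker","jar"):
        r=tip_of(n,t); print(t,[(np.round(x["centre"],1).tolist(),round(x["score"],2)) for x in r[:3]])
print(get_state())
E
```

```text
pics
side 481.0447479742158 481.0447479742158 271.29903607133036 212.14395388268954 -0.07230021019526149
[[-9.087e-01 -3.064e-01  2.834e-01  2.387e-01]
 [-4.174e-01  6.677e-01 -6.164e-01  6.464e-01]
 [-4.000e-04 -6.785e-01 -7.346e-01  9.266e-01]
 [ 0.000e+00  0.000e+00  0.000e+00  1.000e+00]]
carousel [([300.8, 154.2], 0.65), ([301.2, 200.7], 0.56)]
knob_grip [([299.3, 150.4], 0.85)]
guide_mouth [([286.7, 143.0], 0.65), ([315.5, 152.8], 0.21)]
pot_mouth [([297.6, 157.6], 0.92)]
probe [([233.3, 415.8], 0.92), ([202.8, 404.6], 0.92)]
probe_handle [([230.2, 386.1], 0.97), ([298.1, 348.8], 0.85), ([244.7, 318.1], 0.67)]
shaft_top [([189.8, 379.7], 0.64), ([246.6, 324.7], 0.62), ([227.7, 391.2], 0.62)]
stand [([247.3, 342.9], 0.64)]
thermometer []
bottle [([197.6, 249.4], 0.67)]
beaker [([317.3, 150.4], 0.57)]
jar [([143.6, 329.2], 0.69)]
top 388.9591298030881 388.9591298030881 278.55277746866636 206.16701002487906 0.018740331768753744
[[-2.6900e-02 -9.7730e-01  2.1020e-01  2.8910e-01]
 [-9.9960e-01  2.6100e-02 -6.6000e-03 -1.9500e-02]
 [ 9.0000e-04 -2.1030e-01 -9.7760e-01  1.2594e+00]
 [
[... 705 characters left out ...]
.6], 0.58)]
{'clock': 1.3, 'q': array([ 1.04277948e+00,  3.26225303e-01, -1.92579840e-01,  1.05192110e+00,
        2.31210030e-05,  1.43656027e+00]), 'joint_velocities': array([ 4.80971938e-04, -6.01006841e-04, -2.38833596e-04,  3.25896375e-04,
       -3.79672446e-05, -1.02421492e-03]), 'tau': array([-2.33468336e-04, -4.43336356e+01,  2.62754864e+01,  1.26181007e-03,
       -2.04974012e-04, -1.73356011e-05]), 'position': array([0.2110572 , 0.50795771, 0.23127471]), 'eef_rot': array([-2.61303958e+00, -1.74393372e+00, -8.29799901e-05]), 'contact_force': array([0.20882673, 0.84442711, 0.25603628]), 'wrist_torque': array([-0.0380072 , -0.04942066,  0.01081782]), 'finger_gap': 0.9972413678878145}
```

View pics/side0.png

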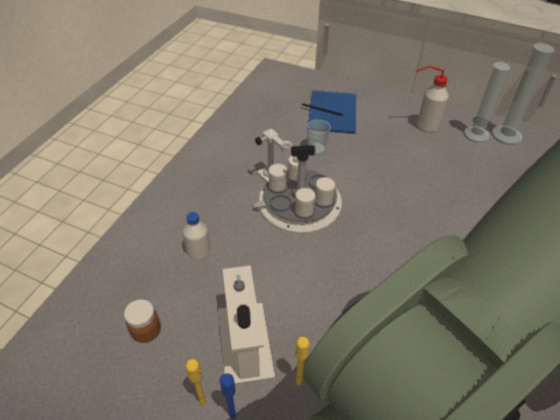

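View pics/top0.png

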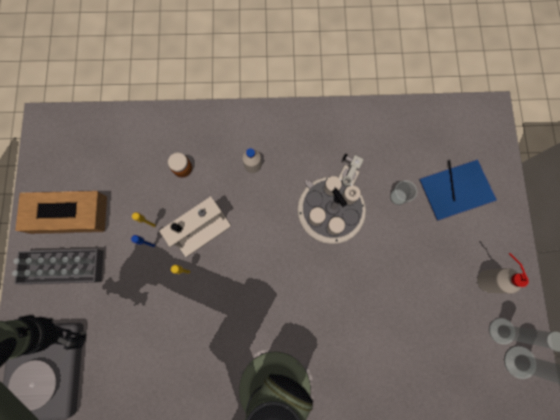

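Run:
```python
import cv2
a=cv2.imread('pics/side0.png');b=cv2.imread('pics/top0.png')
cv2.imwrite('pics/c1.png',cv2.resize(a[280:420,150:350],None,fx=4,fy=4,interpolation=cv2.INTER_CUBIC))
cv2.imwrite('pics/c2.png',cv2.resize(b[190:310,110:270],None,fx=5,fy=5,interpolation=cv2.INTER_CUBIC)[:600,:800])
cv2.imwrite('pics/c3.png',cv2.resize(b[130:280,280:430],None,fx=4,fy=4,interpolation=cv2.INTER_CUBIC))
cv2.imwrite('pics/c4.png',cv2.resize(a[90:240,220:400],None,fx=4,fy=4,interpolation=cv2.INTER_CUBIC))
```

```text
(no output)
```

View pics/c1.png

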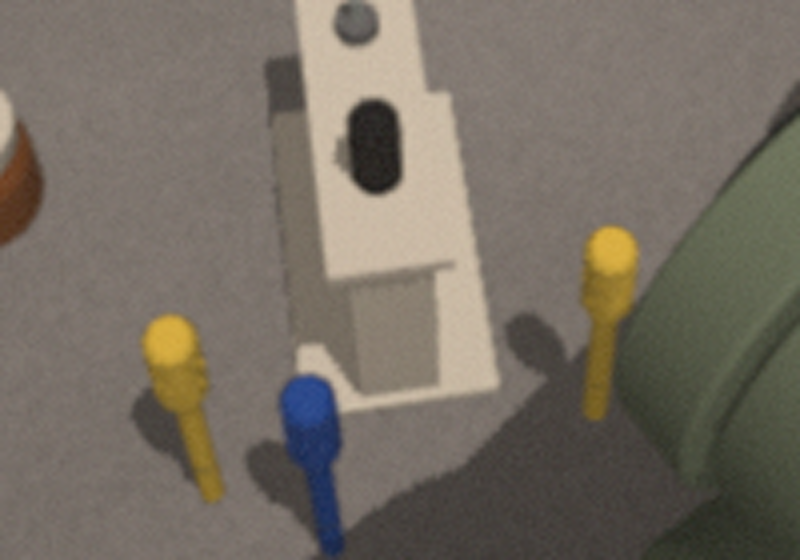

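View pics/c2.png

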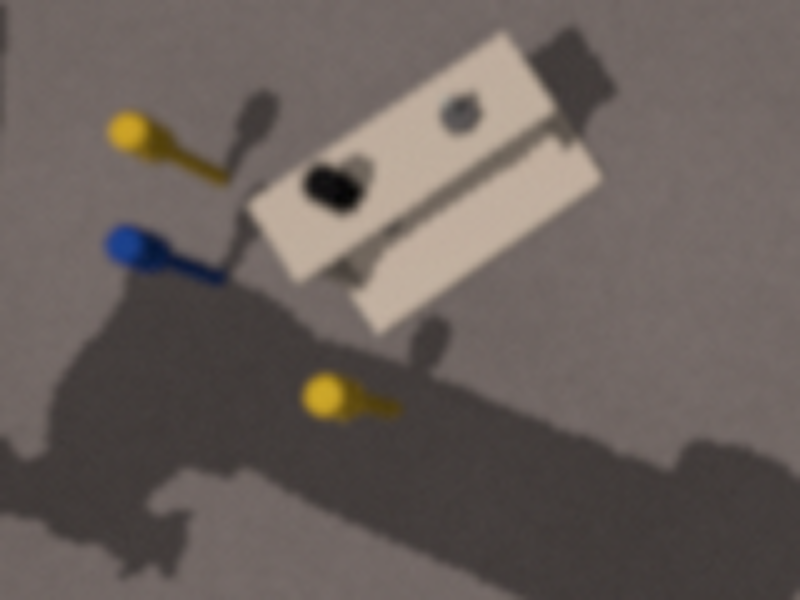

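View pics/c3.png

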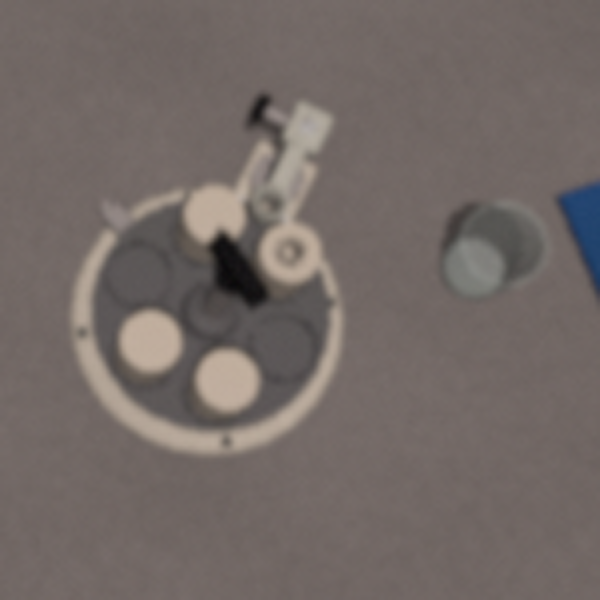

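View pics/c4.png

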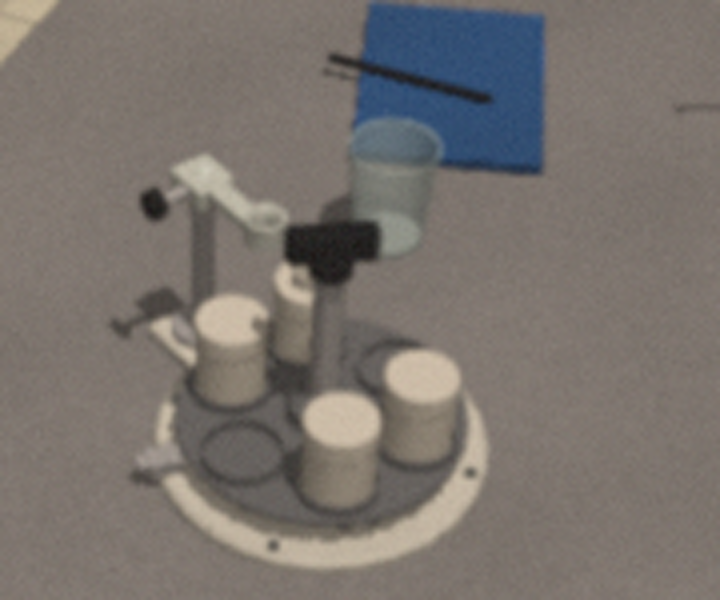

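```bash
cat > h.py <<'E'
import numpy as np,cv2
from scipy.optimize import least_squares
C={"side":(481.0447479742158,271.29903607133036,212.14395388268954,-0.07230021019526149),"top":(388.9591298030881,278.55277746866636,206.16701002487906,0.018740331768753744)}
try: T=dict(np.load('cams.npz'))
except Exception: T={}
def proj(n,P):
    f,cx,cy,k=C[n];P=np.atleast_2d(P);M=T[n]
    c=(P-M[:3,3])@M[:3,:3];s=c[:,:2]/c[:,2:];r2=(s**2).sum(1,keepdims=True)
    return s*(1+k*r2)*f+[cx,cy]
def ray(n,uv):
    f,cx,cy,k=C[n];d=(np.array(uv,float)-[cx,cy])/f;s=d.copy()
    for _ in range(20): s=d/(1+k*(s**2).sum())
    M=T[n];v=M[:3,:3]@np.array([s[0],s[1],1]);return M[:3,3],v
def atz(n,uv,z):
    o,v=ray(n,uv);return o+v*(z-o[2])/v[2]
def tri(a,b):
    g=lambda P:np.r_[(proj("side",P)[0]-a)/481,(proj("top",P)[0]-b)/389]
    r=least_squares(g,atz("top",b,.1));return r.x,np.abs(r.fun).max()*430
E
python3 - <<'E'
from cell import *
import numpy as np
d={n:grab_frame(n)["cam_to_world"] for n in("side","top")}
np.savez('cams.npz',**d)
from h import *
for nm,a,b,z in[("knob",(299.3,150.4),(337.1,196.9),.18),("guide",(286.7,143),(347,179),.155),("pot",(297.6,157.6),(352,195.9),.102),
  ("handle",(243.5,316.5),(176,227),.175),("beaker",(317.3,150.4),(398.7,196.6),0),("bottle",(197.6,249.4),(252.8,165.3),0),("jar",(143.6,329.2),(180.1,168.6),0)]:
    print(nm,tri(a,b),atz("side",a,z)[:2],atz("top",b,z)[:2])
for n in("top","side"):
  for t in("carousel","stand","turntable","thermometer","probe"):
    r=silhouettes(n,t)
    print(n,t,[(np.round(x["centre"],1),round(x["score"],2),x["mask"].sum()) for x in r])
    for i,x in enumerate(r[:1]): np.save(f"m_{n}_{t}.npy",x["mask"])
E
```

```text
knob (array([ 0.54758375, -0.19449802,  0.17717627]), np.float64(1.184970673557677)) [ 0.54993325 -0.19151575] [ 0.54377327 -0.19447718]
guide (array([ 0.60094374, -0.23063036,  0.15720882]), np.float64(0.5500959471368826)) [ 0.60023886 -0.23302565] [ 0.60306062 -0.2308337 ]
pot (array([ 0.5701265 , -0.25261625,  0.09958829]), np.float64(1.9408663230963248)) [ 0.57539759 -0.25027338] [ 0.5640947  -0.25283611]
handle (array([0.46979193, 0.26403797, 0.17159406]), np.float64(0.30933052373359304)) [0.46824623 0.26572647] [0.47002787 0.26333446]
beaker (array([ 0.58363449, -0.43316408, -0.01487285]), np.float64(0.5446508944656416)) [ 0.57620937 -0.41602214] [ 0.58176288 -0.4281937 ]
bottle (array([ 0.70709678,  0.05612612, -0.00168536]), np.float64(0.853570525983282)) [0.70859004 0.05722866] [0.70378267 0.05537196]
jar (array([0.69775161, 0.29928532, 0.00824428]), np.float64(0.6072245419989177)) [0.70317518 0.29625962] [0.69849134 0.30081262]
top carousel [(array([195.1, 227.1]), 0.73, np.int64(2062)), (array([330. , 208.2]), 0.68, np.int64(2810)), (array([334.9, 207.3]), 0.59, np.int64(3
[... 221 characters left out ...]
.int64(2783))]
top probe [(array([141.8, 219.2]), 0.72, np.int64(147)), (array([181.5, 270.9]), 0.65, np.int64(141)), (array([333.3, 206.7]), 0.58, np.int64(2803)), (array([138.8, 241.1]), 0.47, np.int64(142))]
side carousel [(array([294.9, 194.7]), 0.82, np.int64(5817)), (array([299.1, 192.2]), 0.15, np.int64(3736))]
side stand [(array([241.9, 334. ]), 0.85, np.int64(4226))]
side turntable [(array([298.3, 191.4]), 0.79, np.int64(3821)), (array([243.5, 316.5]), 0.33, np.int64(294))]
side thermometer [(array([237.6, 284.5]), 0.41, np.int64(92))]
side probe [(array([243.5, 315.5]), 0.69, np.int64(294)), (array([228.7, 389.4]), 0.67, np.int64(441)), (array([301.1, 355.6]), 0.61, np.int64(458))]
```

```bash
cat > fit.py <<'E'
from h import *
im={n:cv2.GaussianBlur(cv2.imread(f'pics/{n}0.png'),(0,0),.7).astype(float).sum(2)/3 for n in C}
def samp(n,uv): return cv2.remap(im[n].astype(np.float32),uv[:,0].astype(np.float32).reshape(-1,1),uv[:,1].astype(np.float32).reshape(-1,1),cv2.INTER_LINEAR).ravel()
a=np.linspace(0,2*np.pi,181)[:-1]
p=np.array([.543,-.198])
off={n:np.zeros(2) for n in C}
for n in C:
  c=p.copy()
  for it in range(6):
    res=[];A=[]
    for t in a:
        d=np.array([np.cos(t),np.sin(t)])
        cam=T[n][:3,3]; near=(d@(cam[:2]-c))>0
        z=0.0 if near else 0.01
        rr=np.arange(.098,.128,.0005)
        P=np.c_[c+rr[:,None]*d,np.full(len(rr),z)]
        v=samp(n,proj(n,P)); g=v[:-6]-v[6:]
        i=g.argmax()
        if g[i]>25: res.append(rr[i+3]-.112);A.append(d)
    res=np.array(res);A=np.array(A)
    s=least_squares(lambda x:A@x-res,[0,0],loss='soft_l1',f_scale=.001).x
    r2=A@s-res
    c=c+s
  print(n,c,len(res),np.median(abs(r2)))
  off[n]=c
E
python3 fit.py
```

```text
side [ 0.54610512 -0.20556854] 10 0.0002519974449207418Traceback (most recent call last):
  File "fit.py", line 21, in <module>
    s=least_squares(lambda x:A@x-res,[0,0],loss='soft_l1',f_scale=.001).x
      ~~~~~~~~~~~~~^^^^^^^^^^^^^^^^^^^^^^^^^^^^^^^^^^^^^^^^^^^^^^^^^^^^
    return func(*args, **kwargs)
    vector_fun = VectorFunction(
        fun_wrapped,
    ...<6 lines>...
        workers=workers
    )
    self._update_fun()
    ~~~~~~~~~~~~~~~~^^
    self.f = self.fun_wrapped(xp_copy(self.x))
             ~~~~~~~~~~~~~~~~^^^^^^^^^^^^^^^^^
    return np.atleast_1d(self.fun(x))
                         ~~~~~~~~^^^
    return self.f(x, *self.args, **self.kwargs)
           ~~~~~~^^^^^^^^^^^^^^^^^^^^^^^^^^^^^^
  File "fit.py", line 21, in <lambda>
    s=least_squares(lambda x:A@x-res,[0,0],loss='soft_l1',f_scale=.001).x
                             ~^~
ValueError: matmul: Input operand 1 has a mismatch in its core dimension 0, with gufunc signature (n?,k),(k,m?)->(n?,m?) (size 2 is different from 0)
```

```bash
sed -i 's/g=v\[:-6\]-v\[6:\]/g=v[:-12]-v[12:]/; s/rr\[i+3\]/rr[i+6]/; s/g\[i\]>25/g[i]>25 and v[i+12]<130/' fit.py; sed -i 's/^  print(n,c/  print(np.percentile(v,[5,95]));print(n,c/' fit.py
cat >> fit.py <<'E'
ax=(off["side"]+off["top"])/2; print("axis",ax)
# overlay
import sys
def overlay(ax,yaw,th,fn):
    for n in C:
        I=cv2.imread(f'pics/{n}0.png')
        S=4;o=(220,90) if n=="side" else(280,130)
        J=cv2.resize(I[o[1]:o[1]+150,o[0]:o[0]+180],None,fx=S,fy=S,interpolation=cv2.INTER_CUBIC)
        def ring(c,r,z,col):
            P=np.c_[c[0]+r*np.cos(a),c[1]+r*np.sin(a),np.full(len(a),z)]
            q=((proj(n,P)-o+.5)*S).astype(int);cv2.polylines(J,[q.reshape(-1,1,2)],True,col,1)
        u=lambda t:np.array([np.cos(t),np.sin(t)])
        ring(ax,.112,.01,(0,0,255));ring(ax,.112,0,(0,0,255));ring(ax,.097,.032,(0,255,0))
        ring(ax+.065*u(yaw),.014,.155,(255,0,0))
        ring(ax+.065*u(yaw+th),.0125,.102,(255,0,255))
        for k in range(6): ring(ax+.065*u(yaw+th+k*np.pi/3),.0245,.092,(0,200,255))
        b=u(yaw+th+np.pi/2);w=u(yaw+th)
        P=np.array([np.r_[ax+s1*.029*b+s2*.008*w,.189] for s1,s2 in((1,1),(1,-1),(-1,-1),(-1,1))])
        cv2.polylines(J,[((proj(n,P)-o+.5)*S).astype(int).reshape(-1,1,2)],True,(255,255,0),1)
        cv2.imwrite(f'pics/{fn}_{n}.png',J)
if __name__=="__main__":
    gm=np.array([.601,-.2315]);pm=np.array([.570,-.252])
    yaw=np.arctan2(*(gm-ax)[::-1]);th=np.arctan2(*(pm-ax)[::-1])-yaw
    print(yaw,th,np.linalg.norm(gm-ax),np.linalg.norm(pm-ax))
    overlay(ax,yaw,th,"ov1")
E
python3 fit.py
```

```text
[ 68.5355793  118.05769348]
side [ 0.54574358 -0.2046481 ] 82 0.0006417881610698019
[106.89355469 172.45000458]
top [ 0.54516155 -0.20176305] 137 0.000994427473759343
axis [ 0.54545257 -0.20320557]
-0.4711187616088084 -0.6335700589685049 0.062338528178511224 0.054621173710083834
```

View pics/ov1_side.png

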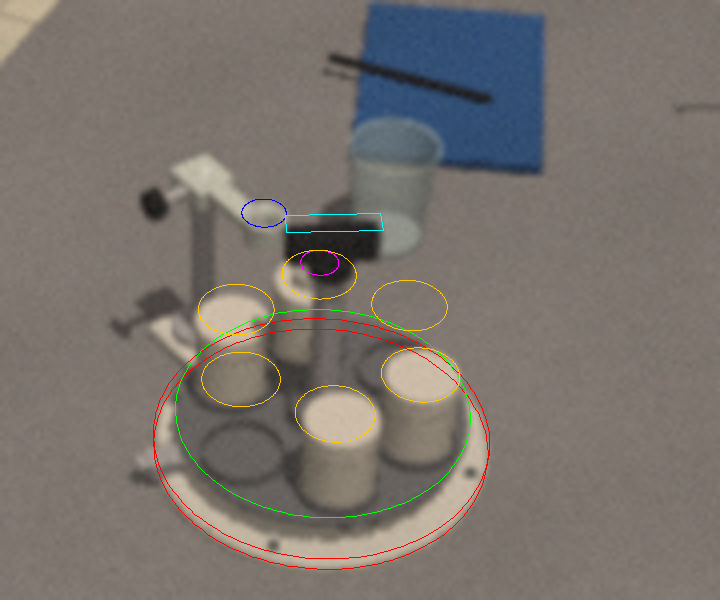

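View pics/ov1_top.png

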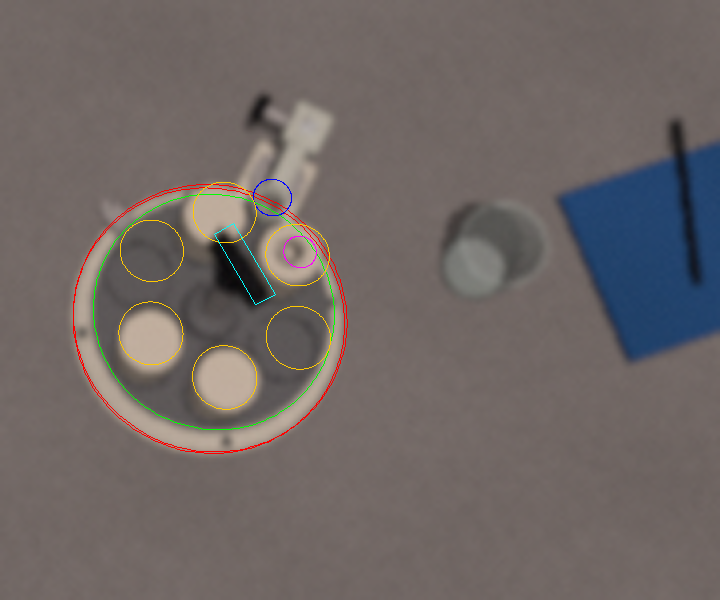

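Run:
```python
import cv2
a=cv2.imread('pics/side0.png');b=cv2.imread('pics/top0.png')
def crop(I,x,y,w,h,s,fn):
    J=cv2.resize(I[y:y+h,x:x+w],None,fx=s,fy=s,interpolation=cv2.INTER_LANCZOS4)
    J=cv2.convertScaleAbs(J,alpha=1.3)
    for k in range(0,w,5):
        cv2.line(J,(k*s,0),(k*s,6 if k%10 else 14),(0,255,0),1)
        if k%10==0: cv2.putText(J,str(x+k),(k*s+2,24),0,.4,(0,255,0),1)
    for k in range(0,h,5):
        cv2.line(J,(0,k*s),(6 if k%10 else 14,k*s),(0,255,0),1)
        if k%10==0: cv2.putText(J,str(y+k),(16,k*s+4),0,.4,(0,255,0),1)
    cv2.imwrite(fn,J)
crop(a,260,120,80,60,10,'pics/z_side.png')
crop(b,315,160,60,45,12,'pics/z_top.png')
```

```text
(no output)
```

View pics/z_side.png

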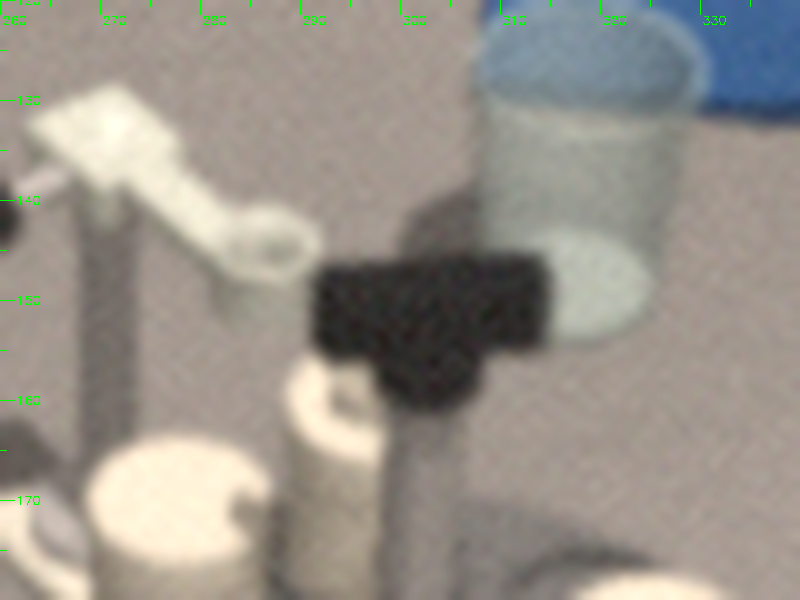

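View pics/z_top.png

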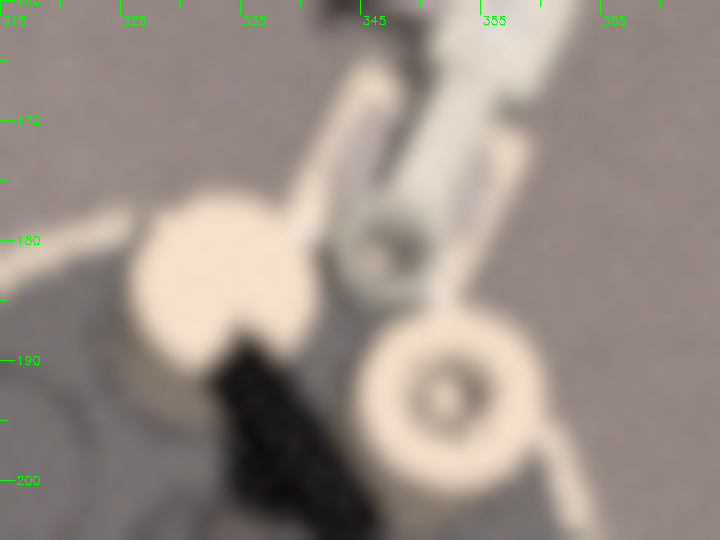

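```bash
cat > fit2.py <<'E'
from fit import *
obs=[("top","g",(346.4,180.4)),("side","g",(286.2,143.9)),("top","m",(351.7,192.4)),("top","l0",(351.7,192.8)),
("top","l1",(333.2,183.2)),("top","l3",(316.9,214.9)),("top","l4",(336.2,224.7)),
("side","l1",(277.3,169.4)),("side","l4",(324.7,183.4)),("side","l3",(304.7,193.9)),
("side","base",None),("top","base",None)]
u=lambda t:np.array([np.cos(t),np.sin(t)])
def mod(x):
    ax,yaw,th=x[:2],x[2],x[3]; h=x[4]
    D={"g":np.r_[ax+.065*u(yaw),.155],"m":np.r_[ax+.065*u(yaw+th),.102],"base":np.r_[ax,.005]}
    for k in range(6): D[f"l{k}"]=np.r_[ax+.065*u(yaw+th+k*np.pi/3),h if k else .092]
    return D
def res(x):
    D=mod(x);dc={"side":x[5:8],"top":x[8:11]};r=[]
    for n,k,o in obs:
        if o is None: r+=list(3*(proj(n,D[k]+dc[n])[0]-proj(n,np.r_[off[n],.005])[0]))
        else: r+=list(proj(n,D[k]+dc[n])[0]-o)
    return np.r_[r,x[5:11]/.002*.5,(x[4]-.092)/.01]
s=least_squares(res,[.5455,-.203,-.47,-1,.092]+[0]*6)
print(np.round(s.x,4));
r=res(s.x)
for i,o in enumerate(obs): print(o[0],o[1],np.round(r[2*i:2*i+2],2))
D=mod(s.x);print(D["g"],D["m"])
overlay(s.x[:2],s.x[2],s.x[3],"ov2")
E
python3 fit2.py
```

```text
[ 68.5355793  118.05769348]
side [ 0.54574358 -0.2046481 ] 82 0.0006417881610698019
[106.89355469 172.45000458]
top [ 0.54516155 -0.20176305] 137 0.000994427473759343
axis [ 0.54545257 -0.20320557]
[ 5.452e-01 -2.025e-01 -4.720e-01 -5.631e-01  8.680e-02  6.000e-04
 -1.500e-03 -1.000e-04 -6.000e-04  1.500e-03 -1.500e-03]
top g [ 0.45 -1.08]
side g [-0.64 -1.34]
top m [ 1.25 -0.75]
top l0 [ 0.64 -0.36]
top l1 [0.03 0.25]
top l3 [ 0.21 -0.15]
top l4 [-0.06 -0.21]
side l1 [ 0.52 -0.21]
side l4 [ 0.47 -0.06]
side l3 [0.34 0.19]
side base [-0.25  0.56]
top base [-0.81  0.78]
[ 0.60306817 -0.23210004  0.155     ] [ 0.57835115 -0.25844227  0.102     ]
```

```bash
sed -e 's/list(3\*/list(0.0*/' -e 's/overlay(s.*/overlay(s.x[:2]+0,s.x[2],s.x[3],"ov3")/' fit2.py > fit3.py; python3 fit3.py | tail -15
```

```text
[ 5.435e-01 -1.982e-01 -5.096e-01 -5.224e-01  9.340e-02  8.000e-04
  5.000e-04 -6.000e-04 -8.000e-04 -5.000e-04 -4.000e-04]
top g [ 0.49 -0.19]
side g [-0.36  0.04]
top m [ 0.54 -0.29]
top l0 [-0.07  0.11]
top l1 [-0.43  0.19]
top l3 [-0.27  0.05]
top l4 [-0.38 -0.  ]
side l1 [ 0.02 -0.27]
side l4 [ 0.35 -0.12]
side l3 [0.13 0.26]
side base [-0.  0.]
top base [-0.  0.]
[ 0.60025796 -0.22986098  0.155     ] [ 0.57686975 -0.25394219  0.102     ]
```

```bash
python3 fit3.py>/dev/null; python3 -c "
import cv2,numpy as np
cv2.imwrite('pics/ov3b.png',cv2.resize(np.hstack([cv2.imread('pics/ov3_side.png')[100:600,100:500],cv2.imread('pics/ov3_top.png')[60:560,40:440]]),None,fx=1,fy=1))"
```

```text
(no output)
```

View pics/ov3b.png

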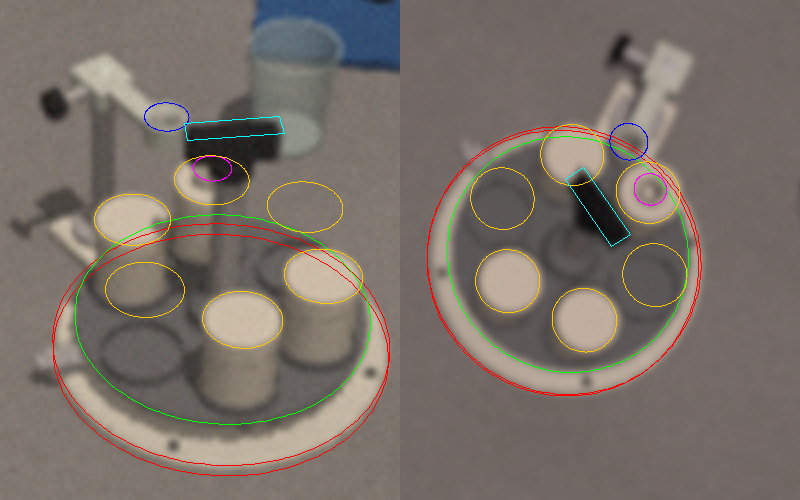

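```bash
cat >> h.py <<'E'
from scipy.spatial.transform import Rotation as Ro
def down(a):
    x=np.array([np.cos(a),np.sin(a),0]);z=np.array([0,0,-1.]);y=np.cross(z,x)
    return Ro.from_matrix(np.c_[x,y,z]).as_rotvec()
def jang(rv):
    x=Ro.from_rotvec(rv).as_matrix()[:,0];return np.arctan2(x[1],x[0])
E
python3 - <<'E'
from cell import *
from h import *
s=get_state();print(s["position"],jang(s["eef_rot"]),s["clock"])
p=[.5435,-.1982,.28]
for a in(-1.032,-1.032+np.pi):
    q=ik(p,down(a)); q2=ik(p,down(a+.52)); print(a,q,q2)
    q=ik([.47,.264,.2],down(a));
E
```

```text
[0.21103258 0.50789759 0.23126666] 1.1769803231698905 1.9
-1.032 [-0.47725542  0.35415324 -0.02693067  1.18971241  0.          2.1255409 ] [-0.47725542  0.35415324 -0.02693067  1.18971241  0.          1.6055409 ]
2.109592653589793 [-0.47725542  0.35415324 -0.02693067  1.18971241  0.         -1.01605175] [-0.47725542  0.35415324 -0.02693067  1.18971241  0.         -1.53605175]
```

Run:
```python
from cell import *
from h import *
s=get_state();P=s["position"].copy();P[2]=.32
move_l(P,.2)
movep([.5435,-.1982,.28],down(-1.032))
f=grab_frame("side");cv2.imwrite("pics/s1.png",f["img"][:,:,::-1])
f=grab_frame("top");cv2.imwrite("pics/t1.png",f["img"][:,:,::-1])
s=get_state();print(s["position"],s["contact_force"],s["clock"])
```

```text
[ 0.54376076 -0.19744357  0.28007979] [0.18845607 0.05243598 0.38277329] 5.35
```

View pics/s1.png

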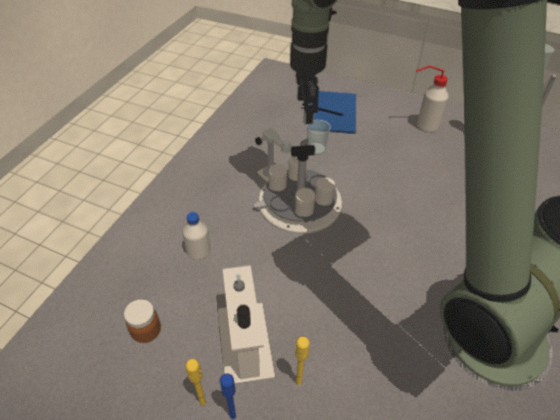

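View pics/t1.png

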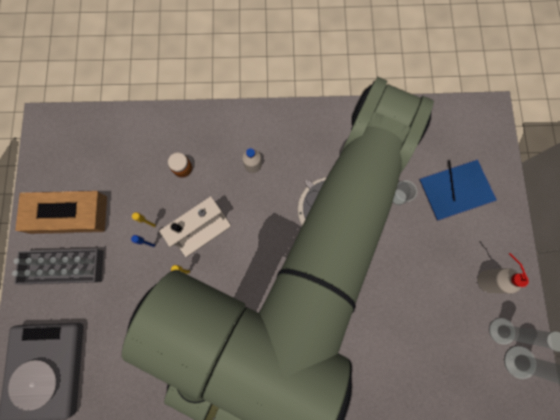

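Run:
```python
from cell import *
from h import *
hit=move_l([.5435,-.1982,.20],.12,until_force=6)
f=grab_frame("side");I=f["img"][:,:,::-1]
cv2.imwrite("pics/s2.png",cv2.resize(I[60:210,210:400],None,fx=4,fy=4,interpolation=cv2.INTER_CUBIC))
s=get_state();print(hit,s["position"],s["contact_force"],s["clock"])
o=np.array([210,60]);print((proj("side",s["position"])[0]-o+.5)*4)
```

```text
False [ 0.54415615 -0.19847406  0.20099643] [ 0.35779949  0.05787991 -0.6204504 ] 6.2167
[374.13024308 332.09800432]
```

View pics/s2.png

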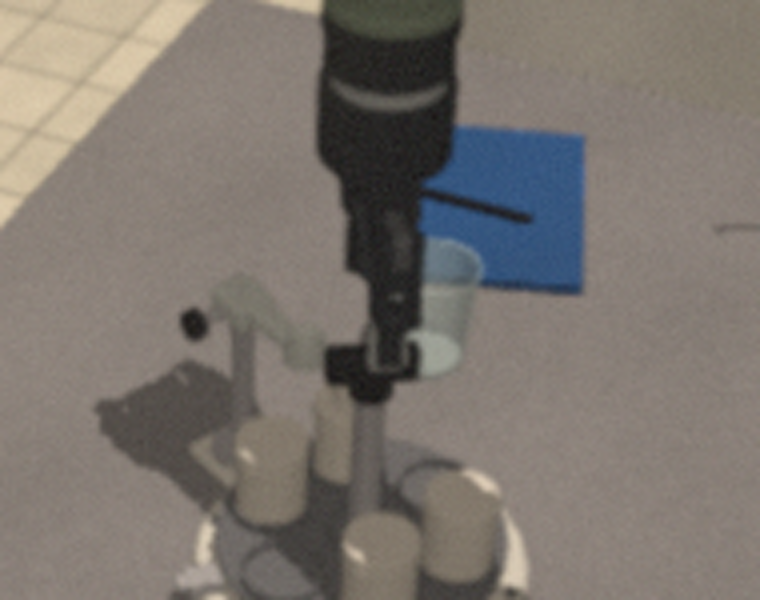

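Run:
```python
from cell import *
from h import *
hit=move_l([.5435,-.1982,.163],.08,until_force=8)
s=get_state();print(hit,s["position"],s["contact_force"],s["clock"])
f0=s["contact_force"]
if not hit:
    grab(20); sleep(.3)
    s=get_state();print(s["position"],s["contact_force"],s["contact_force"]-f0,s["wrist_torque"],s["finger_gap"],jang(s["eef_rot"]),s["clock"])
```

```text
False [ 0.54362962 -0.1982539   0.16312371] [-0.47160274 -0.19700969 -0.03447293] 6.825
[ 0.54438988 -0.19953354  0.16347248] [ 2.69791482 -4.54427507  0.61408893] [ 3.16951757 -4.34726538  0.64856185] [-0.77900916 -0.30512172  0.08506322] 0.18173934931211633 -1.0326174698420865 7.7583
```

Run:
```python
from cell import *
from h import *
c=np.array([.5443,-.1996,.163])
for k in range(1,5):
    movep(c,down(-1.032+.13*k))
    s=get_state();print(np.round(s["position"],4),np.round(s["contact_force"],1),np.round(s["wrist_torque"],2),jang(s["eef_rot"]),s["clock"])
```

```text
[ 0.5443 -0.1995  0.1635] [-0.8  0.7  5.5] [0.13 0.25 0.02] -0.9049185284593334 8.0167
[ 0.5442 -0.1994  0.1634] [-1.1  1.   5.5] [0.12 0.31 0.04] -0.7765044472327535 8.2667
[ 0.5443 -0.1993  0.1634] [-0.7  1.3  5.4] [ 0.17  0.28 -0.08] -0.6465607155364277 8.5167
[ 0.5442 -0.1992  0.1634] [-0.8  0.5  7. ] [0.18 0.37 0.47] -0.5153422007371813 8.7667
```

Run:
```python
from cell import *
from h import *
c=np.array([.5443,-.1996,.163])
a=-.512
for k in range(6):
    a+=.02
    movep(c,down(a)); sleep(.1)
    s=get_state();print(np.round(a,3),np.round(s["position"],4),np.round(s["contact_force"],1),np.round(s["wrist_torque"],2),jang(s["eef_rot"]),s["clock"])
    if s["wrist_torque"][2]<-.02: break
```

```text
-0.492 [ 0.5442 -0.1992  0.1634] [-0.8  1.8  5.1] [ 0.22  0.26 -0.31] -0.4976472890050986 9.1167
```

Run:
```python
from cell import *
from h import *
c=np.array([.5443,-.1995,.163])
movep(c,down(-.505)); sleep(.2)
s=get_state();print(np.round(s["position"],4),np.round(s["contact_force"],1),np.round(s["wrist_torque"],2),jang(s["eef_rot"]))
let_go()
s=get_state();print(np.round(s["position"],4),np.round(s["contact_force"],1),s["clock"])
move_l(c+[0,0,.04],.08); move_l(c+[0,0,.147],.25)
movep([.44,.10,.33],down(-.505))
d={}
for n in("side","top"):
    f=grab_frame(n);cv2.imwrite(f"pics/{n}3.png",f["img"][:,:,::-1])
    for t in("guide_mouth","pot_mouth","knob_grip"): print(n,t,[(np.round(x["centre"],1).tolist(),round(x["score"],2)) for x in tip_of(n,t)[:2]])
a=cv2.imread('pics/side3.png')[110:230,230:350];b=cv2.imread('pics/top3.png')[150:250,290:390]
cv2.imwrite('pics/m3.png',np.hstack([cv2.resize(x,(400,400),interpolation=cv2.INTER_CUBIC) for x in(a,b)]))
print(get_state()["clock"])
```

```text
[ 0.5442 -0.1992  0.1634] [-2.  -0.   5.4] [0.18 0.26 0.18] -0.5093119140448619
[ 0.5443 -0.1995  0.163 ] [-0.3  0.1  0.4] 10.25
side guide_mouth [([197.5, 250.3], 0.52)]
side pot_mouth [([287.2, 159.7], 0.95)]
side knob_grip []
top guide_mouth [([350.4, 180.7], 0.67)]
top pot_mouth [([343.3, 188.4], 0.73)]
top knob_grip [([337.9, 197.7], 0.66), ([342.6, 188.9], 0.51)]
13.0833
```

View pics/m3.png

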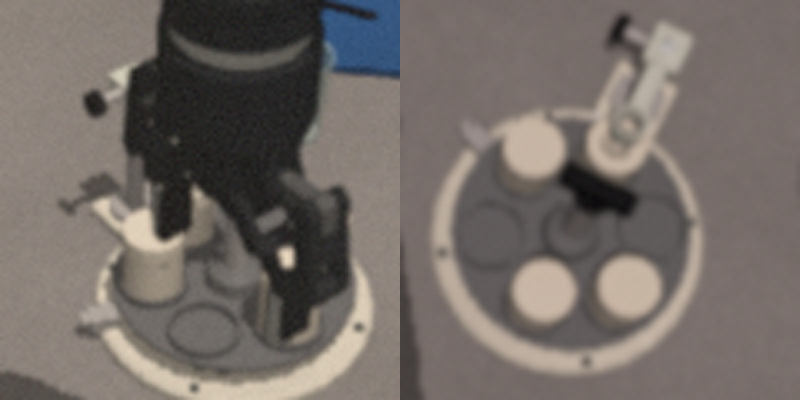

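Run:
```python
from h import *
R={"side":(225,295,260,335),"top":(160,215,190,240)}
obs={}
for n in C:
    x0,y0,x1,y1=R[n];I=cv2.imread(f'pics/{n}0.png').max(2)[y0:y1,x0:x1]
    J=cv2.resize(I,None,fx=8,fy=8,interpolation=cv2.INTER_CUBIC)
    m=(J<75).astype(np.uint8);k,l,st,ce=cv2.connectedComponentsWithStats(m);i=st[1:,4].argmax()+1
    obs[n]=((st[i,0]+.5)/8-.5+x0,(st[i,0]+st[i,2]+.5)/8-.5+x0,(st[i,1]+.5)/8-.5+y0,(st[i,1]+st[i,3]+.5)/8-.5+y0);print(n,obs[n],ce[i]/8-.5+[x0,y0],I.min())
t=np.linspace(0,2*np.pi,100)
def pr(x,n):
    P=np.vstack([np.c_[x[0]+.012*np.cos(t),x[1]+.012*np.sin(t),np.full(100,z)] for z in(.15,.2)])
    q=proj(n,P);a,b=q.min(0),q.max(0);return np.array([a[0],b[0],a[1],b[1]])
f=lambda x,ns=("side","top"):np.concatenate([pr(x,n)-obs[n] for n in ns])
for ns in(("side","top"),("side",),("top",)):
    s=least_squares(lambda x:f(x,ns),[.47,.264]);print(ns,s.x,np.round(s.fun,2))
# tray check from top3
ax=np.array([.5435,-.1982]);u=lambda t:np.array([np.cos(t),np.sin(t)])
for k in(1,3,4):
    print(k,proj("top",np.r_[ax+.065*u(-.505+k*np.pi/3),.0934]+[-.0008,-.0005,-.0004]))
```

```text
side (np.float64(236.8125), np.float64(249.5625), np.float64(304.9375), np.float64(327.8125)) [243.08573095 316.23256059] 33
top (np.float64(170.9375), np.float64(181.9375), np.float64(223.0625), np.float64(231.6875)) [176.26784477 227.08177408] 7
('side', 'top') [0.46863118 0.26445841] [-0.71  1.27 -2.42  1.02 -2.08  0.08 -1.28  1.31]
('side',) [0.4684273  0.26587341] [-0.98  1.02 -1.75  1.7 ]
('top',) [0.46854351 0.26157941] [-1.03  1.08 -1.28  1.32]
1 [[322.46305013 186.57782269]]
3 [[325.02668251 222.35896204]]
4 [[346.36990315 221.40787059]]
```

Run:
```python
from cell import *
from h import *
p=np.array([.4686,.2645])
th=atz("top",(202,212),.16)[:2];d=th-p;print("therm",th,np.linalg.norm(d));a=np.arctan2(d[1],d[0])
for nm,uv in(("y1",(136,216.4)),("b",(135.2,239)),("y2",(175,269.2)),):
    for z in(.1,.175):
        v=atz("top",uv,z)[:2]-p;e=np.array([d@v,d[0]*v[1]-d[1]*v[0]])/np.linalg.norm(d);print(nm,z,v+p,"along,perp",e)
for j in(a+np.pi/2,a-np.pi/2):
    print(j,ik(np.r_[p,.3],down(j)))
for j in(1.066,-2.076,-.505):print(j,ik([.601,-.2307,.3],down(j)))
```

```text
therm [0.51421833 0.19385644] 0.0840924780823742
y1 0.1 [0.51828186 0.40431668] along,perp [-0.09050446  0.11758372]
y1 0.175 [0.50345754 0.37689793] along,perp [-0.07551267  0.09025618]
b 0.1 [0.44959814 0.40321492] along,perp [-0.12683833  0.05928691]
b 0.175 [0.43921683 0.37586744] along,perp [-0.10949616  0.03573048]
y2 0.1 [0.35702358 0.28213173] along,perp [-0.07533965 -0.08416717]
y2 0.175 [0.35263075 0.26261689] along,perp [-0.06132883 -0.09844383]
0.5733841922452696 [ 0.37665853  0.26812715 -0.09663436  1.20603481  0.          1.37407067]
-2.5682084613445237 [ 0.37665853  0.26812715 -0.09663436  1.20603481  0.         -1.76752199]
1.066 [-0.48109517  0.47925584  0.2133452   1.30488568  0.          0.02370116]
-2.076 [-0.48109517  0.47925584  0.2133452   1.30488568  0.         -3.11748415]
-0.505 [-0.48109517  0.47925584  0.2133452   1.30488568  0.          1.59470116]
```

Run:
```python
from cell import *
from h import *
p=np.array([.4686,.2645]);j=.573
movep([*p,.28],down(j))
hit=move_l([*p,.159],.1,until_force=8)
s=get_state();f0=s["contact_force"];print(hit,s["position"],f0,s["clock"])
if not hit:
    grab(40);sleep(.2)
    s=get_state();print(np.round(s["position"],4),np.round(s["contact_force"]-f0,2),np.round(s["wrist_torque"],2),s["finger_gap"]*85,s["clock"])
    for n in C:
        f=grab_frame(n);cv2.imwrite(f"pics/{n}4.png",f["img"][:,:,::-1])
a=cv2.imread('pics/side4.png')[250:370,180:300];b=cv2.imread('pics/top4.png')[180:280,130:230]
cv2.imwrite('pics/m4.png',np.hstack([cv2.resize(x,(400,400),interpolation=cv2.INTER_CUBIC) for x in(a,b)]))
```

```text
False [0.46908591 0.26467713 0.1596497 ] [-0.74134225 -0.07791652 -0.06616251] 15.2
[0.4687 0.2646 0.1592] [-0.06 -0.3   2.81] [-0.01  0.15  0.04] 22.60287170196678 15.9917
```

View pics/m4.png

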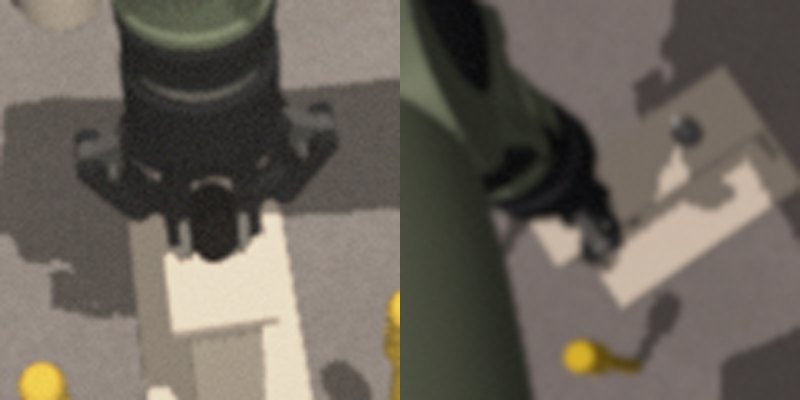

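Run:
```python
from cell import *
from h import *
grab(60)
s=get_state();P=s["position"]
print(ik([P[0],P[1],.385],down(.573)),ik([.601,-.2307,.385],down(1.066)))
move_l([P[0],P[1],.30],.12); move_l([P[0],P[1],.385],.2)
movep([.601,-.2307,.385],down(1.066)); 
move_l([.601,-.2307,.315],.12,until_force=5);sleep(.3)
s=get_state();print(np.round(s["position"],4),np.round(s["contact_force"],2),np.round(s["wrist_torque"],2),s["finger_gap"]*85,s["clock"])
for n in C:
    f=grab_frame(n);cv2.imwrite(f"pics/{n}5.png",f["img"][:,:,::-1])
    for t in("guide_mouth","probe","shaft_top","probe_handle"): print(n,t,[(np.round(x["centre"],1).tolist(),round(x["score"],2)) for x in tip_of(n,t)[:3]])
    print(n,proj(n,[[.601,-.2307,.155],np.r_[s["position"][:2],s["position"][2]-.134]]))
a=cv2.imread('pics/side5.png')[60:220,220:380];b=cv2.imread('pics/top5.png')[130:230,290:390]
cv2.imwrite('pics/m5.png',np.hstack([cv2.resize(x,(400,400),interpolation=cv2.INTER_CUBIC) for x in(a,b)]))
cv2.imwrite('pics/m5s.png',cv2.resize(cv2.imread('pics/side5.png')[90:165,250:350],None,fx=8,fy=8,interpolation=cv2.INTER_CUBIC))
```

```text
[0.37670328 0.25355355 0.09544566 1.41268844 0.         1.37449961] [-0.48109517  0.48178283  0.42803807  1.51705156  0.          0.02370116]
[ 0.6013 -0.2308  0.3157] [ 0.41 -0.5  -1.34] [-0.03  0.01 -0.03] 22.60407153232974 21.1
side guide_mouth [([286.1, 143.5], 0.63)]
side probe [([299.7, 384.5], 0.93), ([233.3, 419.0], 0.9), ([283.7, 134.8], 0.82)]
side shaft_top [([300.6, 353.7], 0.9), ([225.3, 388.8], 0.9), ([192.3, 375.0], 0.86)]
side probe_handle [([229.5, 386.6], 0.94), ([192.4, 368.6], 0.78), ([298.8, 345.6], 0.57)]
side [[286.05610305 143.45232834]
 [286.21920272 134.99412045]]
top guide_mouth []
top probe [([154.3, 243.8], 0.66), ([154.7, 225.4], 0.58)]
top shaft_top [([144.5, 221.2], 0.58), ([140.9, 237.2], 0.5)]
top probe_handle [([135.6, 240.5], 0.65), ([136.3, 216.4], 0.62)]
top [[346.99905574 179.67458705]
 [348.64777845 177.02365879]]
```

View pics/m5.png

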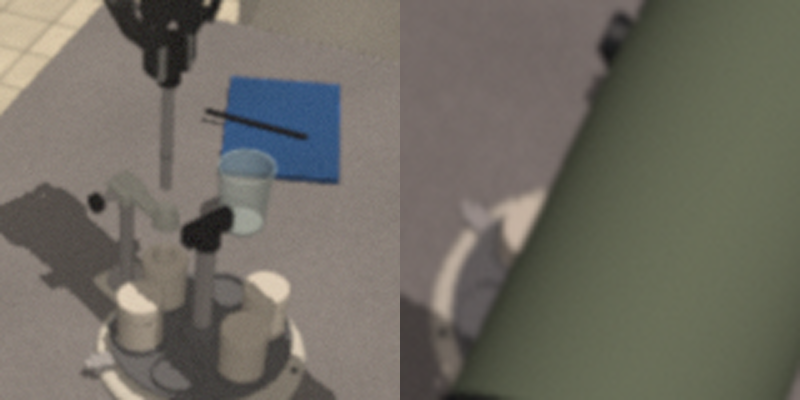

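View pics/m5s.png

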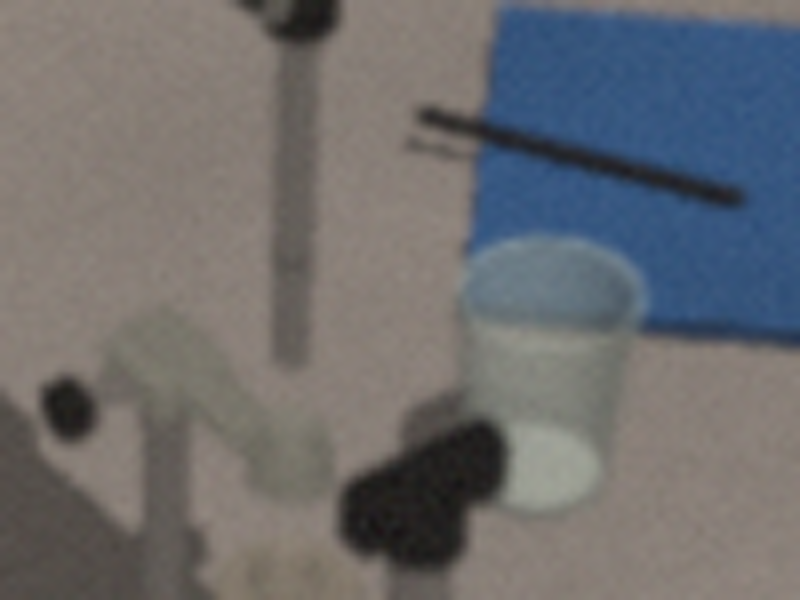

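Run:
```python
from cell import *
from h import *
s=get_state();f0=s["contact_force"];w0=s["wrist_torque"];z=.315
while z>.262:
    z-=.006
    hit=move_l([.601,-.2307,z],.03,until_force=4)
    s=get_state();print(hit,np.round(s["position"],4),"tip",round(s["position"][2]-.134,4),np.round(s["contact_force"]-f0,2),np.round(s["wrist_torque"]-w0,2),round(s["clock"],2))
    if hit or np.linalg.norm(s["contact_force"]-f0)>4: break
```

```text
False [ 0.6008 -0.2306  0.3086] tip 0.1746 [ 0.37 -0.25 -0.92] [-0.06  0.   -0.  ] 21.95
False [ 0.6008 -0.2306  0.3027] tip 0.1687 [-0.6   0.26 -0.18] [-0.05  0.03  0.03] 22.3
False [ 0.6009 -0.2306  0.2967] tip 0.1627 [ 0.45 -0.25  0.44] [-0.08  0.   -0.04] 22.65
False [ 0.6008 -0.2306  0.2907] tip 0.1567 [-0.4  -0.28  0.52] [-0.    0.04 -0.02] 23.0
False [ 0.6008 -0.2306  0.2847] tip 0.1507 [ 0.19 -0.73  0.64] [-0.03  0.04 -0.03] 23.35
False [ 0.6008 -0.2306  0.2787] tip 0.1447 [-0.09 -0.33 -0.3 ] [-0.08  0.01  0.  ] 23.7
False [ 0.6008 -0.2306  0.2727] tip 0.1387 [-0.8   0.19 -1.03] [-0.08  0.03 -0.08] 24.05
False [ 0.6008 -0.2306  0.2667] tip 0.1327 [0.31 0.58 0.44] [-0.04 -0.01  0.03] 24.4
False [ 0.6008 -0.2306  0.2607] tip 0.1267 [-0.14 -0.71 -0.68] [-0.07  0.04  0.05] 24.75
```

Run:
```python
from cell import *
from h import *
f=grab_frame("side");I=f["img"][:,:,::-1]
cv2.imwrite('pics/m6.png',cv2.resize(I[90:190,245:345],None,fx=6,fy=6,interpolation=cv2.INTER_CUBIC))
```

```text
(no output)
```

View pics/m6.png

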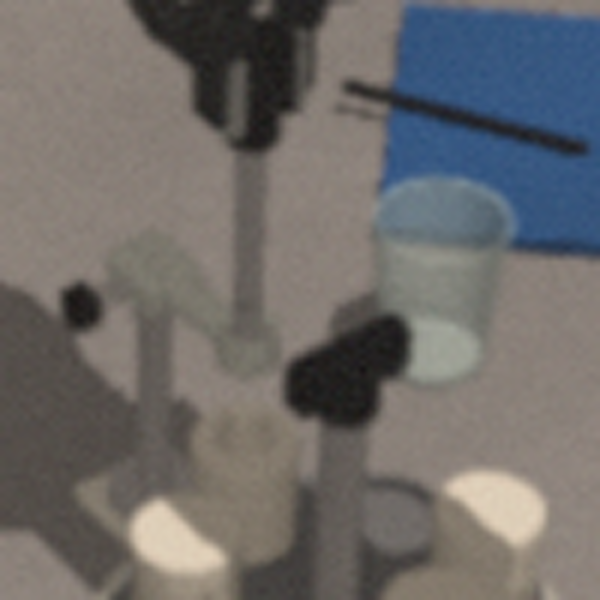

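Run:
```python
from cell import *
from h import *
f0=get_state()["contact_force"];w0=np.array([-.03,.01,-.03]);z=.261
while z>.19:
    z=max(z-.008,.187)
    hit=move_l([.601,-.2307,z],.03,until_force=4)
    s=get_state();print(hit,np.round(s["position"],4),"tip",round(s["position"][2]-.134,4),np.round(s["contact_force"]-f0,2),np.round(s["wrist_torque"]-w0,2),round(s["clock"],2))
    if hit or np.linalg.norm(s["contact_force"]-f0)>4: break
```

```text
False [ 0.6009 -0.2306  0.2527] tip 0.1187 [ 0.19 -0.72  0.53] [ 0.03 -0.02  0.04] 25.22
False [ 0.6009 -0.2306  0.2447] tip 0.1107 [-0.94  0.38  0.63] [ 0.04 -0.04  0.06] 25.63
False [ 0.6008 -0.2306  0.2367] tip 0.1027 [-0.99  0.25 -0.74] [-0.01  0.02 -0.04] 26.05
False [ 0.6008 -0.2306  0.2287] tip 0.0947 [-0.23  0.42  0.93] [ 0.07 -0.05  0.03] 26.47
False [ 0.6009 -0.2306  0.2207] tip 0.0867 [0.09 0.76 0.76] [-0.   -0.02  0.05] 26.88
False [ 0.6008 -0.2306  0.2127] tip 0.0787 [-0.49  0.71 -0.2 ] [ 0.02 -0.03  0.03] 27.3
False [ 0.6009 -0.2306  0.2047] tip 0.0707 [-0.67 -0.42 -0.13] [-0.01 -0.04  0.01] 27.72
False [ 0.6009 -0.2306  0.1967] tip 0.0627 [-0.77 -0.85  0.06] [ 0.07 -0.    0.02] 28.13
False [ 0.6009 -0.2306  0.1887] tip 0.0547 [-0.25  0.04  0.78] [0.03 0.02 0.04] 28.55
```

Run:
```python
from cell import *
from h import *
sleep(.3)
f=grab_frame("side");I=f["img"][:,:,::-1]
cv2.imwrite('pics/m7.png',cv2.resize(I[90:190,245:345],None,fx=6,fy=6,interpolation=cv2.INTER_CUBIC))
f=grab_frame("top");cv2.imwrite('pics/t7.png',f["img"][:,:,::-1])
s=get_state();print(s["finger_gap"]*85,s["position"])
P=np.array([[.6009,-.2306,z] for z in(.155,s["position"][2]-.009)])
print((proj("side",P)-[245,90]+.5)*6)
for n in("side","top"):
  for t in("bottle","beaker","jar","thermometer","knob_grip","probe_handle","shaft_top"): print(n,t,[(np.round(x["centre"],1).tolist(),round(x["score"],2)) for x in tip_of(n,t)[:3]])
```

```text
22.311692461566913 [ 0.60106851 -0.23072882  0.18911317]
[[249.46031404 323.91478088]
 [250.77879783 276.49873939]]
side bottle [([197.6, 253.6], 0.64)]
side beaker [([315.0, 150.0], 0.92), ([281.3, 143.0], 0.61)]
side jar [([145.6, 330.4], 0.87), ([298.2, 199.0], 0.25)]
side thermometer []
side knob_grip [([299.2, 153.0], 0.81)]
side probe_handle [([300.0, 347.8], 0.83), ([191.6, 370.9], 0.72), ([285.4, 128.6], 0.71)]
side shaft_top [([297.9, 353.3], 0.8), ([227.0, 388.9], 0.7), ([193.9, 374.8], 0.69)]
top bottle [([253.1, 162.6], 0.84)]
top beaker [([399.8, 197.9], 0.78)]
top jar [([179.4, 171.6], 0.67)]
top thermometer [([207.0, 221.9], 0.59)]
top knob_grip [([209.0, 219.2], 0.39)]
top probe_handle [([135.6, 242.2], 0.57), ([135.9, 216.5], 0.55)]
top shaft_top [([139.9, 242.0], 0.69)]
```

View pics/m7.png

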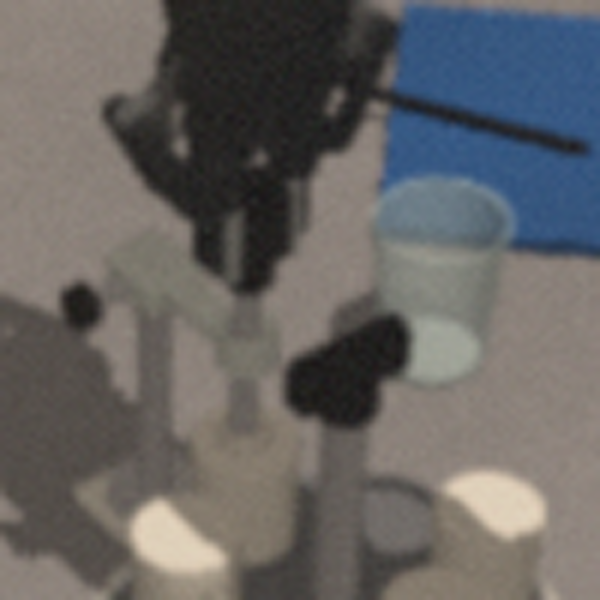

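View pics/t7.png

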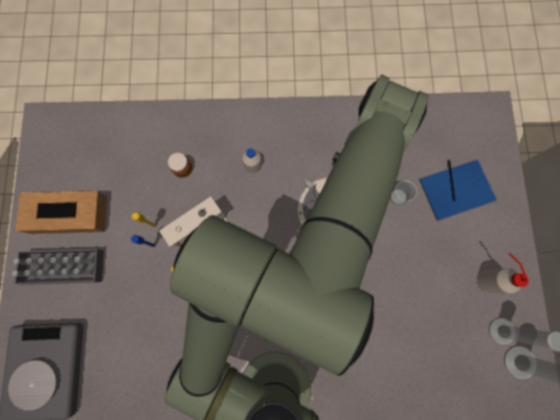

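```bash
python3 -c "
from cell import *
sleep(.3);s=get_state();print(abs(s['joint_velocities']).max(),s['contact_force'],s['clock']);sign_off()"
```

```text
0.0012071723462393485 [ 1.01193526  0.91378172 -0.36845218] 29.95
the job is handed in; nothing more can be done
```

I turned the carousel and threaded the probe through both bushes. I handed the job in at about 30 s with the gripper still holding the probe. `sign_off()` gives no verdict, so the checks below are my own.

- **Carousel:** I turned the T-bar about 0.52 rad anticlockwise until the station's pull changed sign, then let go. In the top picture the closed lids sat within about 0.6 px of where a seated tray should put them, and the bushed pot showed under the guide. I did not measure the 2.5 mm tolerance directly. The arm hid the carousel from the top camera once the probe was in.
- **Probe:** I took it by the black handle with a 60 N grip, carried it over the T-bar, and lowered it along the guide axis. The tool force never changed by more than about 1.3 N from its reading at the start of each descent. The side picture shows the shaft passing through the guide and into the neck of the pot.
- **Final hold:** By the arm's position, the tip is about 20 mm above the pot's bottom and the handle about 25 mm above the guide. Both rest on the probe not having slipped in the grip, and the handle's height in the last side picture agrees. The joints were still (0.001 rad/s or less), and the leftover tool force was about 1.4 N.
- **Bystanders:** The bottle, beaker and jar were found within a few pixels of where they started, which is detector noise. The thermometer was found only in the top view, about 4 px from its first detection. The side detector missed it in the last look, but the gripper never came near it.

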